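# Fold and tuck the cover flap of a watercolour box

### The arm

A 6-joint arm with a two-finger parallel gripper is mounted at the origin on the work surface. World frame = base frame: x ahead of the robot, y to its left, z up, the work surface at z = 0. Lengths are in m, angles in rad, forces in N, time in s.
With the tool pointing down it reaches from about 0.25 to 0.8 m from the base axis. Payload 8.5 kg.
Tool frame: the origin (TCP) lies on the centre line of the jaws, within the pads' length; the fingertips stand 11 mm ahead of it and the grasp point (between the pads) lies 8 mm behind it; z points along the fingers, y is the line along which they close (so a half turn about z gives the same grasp; the last joint's range is limited). The gripper opens to 85 mm and grips with 20 to 120 N. Pads are 22 mm wide; open, the fingers measure 114 mm over their backs; the gripper's body (76 mm by 85 mm) begins 54 mm behind the grasp point. The pads swing forward as they close: fully open they stand 13 mm farther back than shut.
Start: joints at [1.143, 0.238, -0.013, 1.319, 0, 1.571], TCP at [0.218, 0.478, 0.242] pointing down, gripper open.
Joint ranges: [-2.66, 2.66], [-1.03, 1.9], [-1.14, 1.46], [-1.82, 2.27], [-1.45, 1.34], [-3.14, 3.14]. Speed limits (rad/s): [2.22, 2.22, 2.79, 3.14, 3.14, 3.14].

### API

Orientations are given as a unit quaternion [x, y, z, w].
In Python, from plant import env gives the robot as it stands.
- The arm moves only by the shell command python3 -m creep 'ROWS' [FORCE]. ROWS is JSON, a list that holds one entry, the list of rows, each a list of 7 numbers: the shift along the tool's x, y, z in units of 0.03 m (1.0 is 0.03 m), then the turn, a rotation vector about the tool's x, y, z in units of 10 degrees (1.0 is 10 degrees), then the closure, from 0 (fully open) to 1 (shut). A call has 1 to 12 rows; each row shifts and turns the commanded pose from where the row before left it, along the tool's axes as they then stand; what a row does not reach is not made up. A row lasts 1/8 s, in which the tool goes at most 62.5 mm and 10.7 degrees, less where a joint would pass 70% of its speed; a pose out of reach is approached as far as the arm can. A call with a number of a shift or a turn outside -1 to 1 is refused whole. A call with a gripper value outside its range is refused whole. The fingers move at their own pace and stop on an object; FORCE is the grip in N (left out, the last holds). Time passes only in rows, so rows that do not move let the fingers close. It gives the time, the measured TCP pose, the force, the opening and the grip force at its end, in the units of the state.
- env.get_obs(): the state, without advancing time (a new reading comes with each control period).
- env.get_image(name): name is "scene" or "top" or "wrist"; returns (picture, depth): 420x560x3 uint8, red, green, blue; 420x560 float32, m along the optical axis (not along the pixel's ray), 0 where there is no reading.
- env.camera_params(name): a dict with "K" (3x3 intrinsics, pixels), "xyz" and "attitude" of the camera in the world; the wrist camera has in their place "tool_from_camera" (4x4, takes a point from camera to tool coordinates, whose origin is the TCP and whose axes are the flange's). Camera axes: x right, y down, z forward; pixel columns grow to the right and rows downward; lengths in m; the calibration is good to about 2 mm. A picture is of the moment at which its call begins: read the wrist's pose just before it. camera_params takes no time and is no camera call.
- env.finish_job(): hands the job in; it is judged then, once.
The state is a dict: "time_s": time; "qpos": joint angles; "dq": joint speeds; "joint_efforts": joint torques, N m; "tcp_pos": TCP position; "tool_rot": TCP orientation; "wrist_force": force on the tool from outside, world axes, zero at the start; "wrist_torque": the same for the moment, N m; "grip_width": opening from 0.0 (shut) to 1.0 (fully open); "grasp_force": force on a finger pad.
Only numpy, scipy, OpenCV 4.12 (cv2) and the standard library are available. Lean on these libraries where they do the work, as an engineer would, in place of code of your own. Each camera call takes 0.05 s, during which the arm holds its last target. There are 200 camera calls.

### The job

The paints are finished with, so close the watercolour box: fold its standing cover flap right over onto the box, then, keeping it down, push it forward as far as it will go so that its free edge is tucked beneath the metal lip and stays there, and come away clear. Only push on the outer face and edges of the flap with the fingertips or the outside of the fingers: do not pinch it, pull on its inner face or lift anything, and leave the jar, palette and marker where they are.

Things in the scene. Friction and masses are not known exactly. Their poses are not given: they have to be found in the camera images.
- paint_box: Wooden watercolour box that does not move, 170 (its x) by 130 (y) by 36 mm high, with six paint pans in a 14 mm deep well. Origin: centre of its underside, on the table; z up. +x (roughly away from the robot) is the way the flap folds over and slides: hinge at the -x end, lip at the +x end.
- flap (a joint): Flap angle in rad about the hinge line (along box y). 0 = level on the box, pointing to +x (hard stop); 1.57 = upright; more leans back to -x; at most 2.3. Starts at 1.5 to 2.1. A light spring (0.08 N m when shut) stands it up again if let go before it is tucked; once tucked it rises only until it bears on the underside of the lip, at about 0.07.
- runner (a joint): Slide of the flap's hinge along its rails, in m to the box's +x: 0 = back, 0.026 = fully forward (hard stop). Starts at 0 to 0.003, stays where left, friction about 5 N. With the flap down at 0 its edge is 12 mm short of the lip; fully forward it is 14 mm beneath. Slid forward before the flap is down, the flap would land on top of the lip.
- flap_hinge (a point): Middle of the hinge line (rod of 4 mm radius), in mid-thickness of the flap plate, 39 mm above the table; moves with the runner: box frame x = -68 mm + runner, y = 0.
- flap_edge (a point): Middle of the free edge of the flap, in mid-thickness, 100 mm from the hinge line. The flap is an aluminium plate 100 mm wide (y) and 4 mm thick, with a white lining on its inner face (turned to the well when shut, to +x when upright). Axes turn with the flap: x from hinge to free edge, y along the hinge, z out of the outer face.
- ledge_foot (a point): On the flap's outer face, 72 mm from the hinge line: foot of the steep, hinge-side face of a ledge across the flap, 70 mm wide and 8 mm high, that slopes down towards the free edge; good to push forward against. Moves with the flap, axes as flap_edge. When the flap is down its outer face is 41 mm above the table.
- lip_edge (a point): Middle of the front (-x) lower edge of the retaining lip, an aluminium plate 26 mm deep, 80 mm wide, 4 mm thick at the +x end of the box. Underside 47 mm above the table (6 mm above the top of the shut flap), top 51 mm. Box frame x = 44 mm, y = 0; axes as the box.
- water_jar: Bystander: empty open glass jar, 68 mm wide, 85 mm high, loose, standing beside the box. Origin: centre of its underside.
- palette: Bystander: round black paint palette, 104 mm wide, 14 mm high, loose, lying beside the box. Origin: centre of its underside.
- marker: Bystander: marker pen, about 140 by 17 by 17 mm along its x, loose, lying beyond the lip end of the box. Origin: on its underside near the middle.
Things that resemble listed ones, but are neither listed nor needed, are in the scene too. There is more than one size of the paint_box; the one meant has the size given above.

How it is judged:
On the way, in this order (a step that is already met when the one before it is completed fails the run):
1. the flap is folded down level on the box (value of joint flap below 0.105 rad), for 0.05 s.
2. the flap is slid forward with its edge beneath the lip (value of joint flap below 0.105 rad and value of joint runner above 0.02 m), for 0.2 s.
At the end, for the whole second after the job is handed in: The flap is down (joint flap below 0.105 rad) and at rest, the runner is at least 20 mm forward and the flap's free edge is at least 8 mm beyond the lip's front edge and below the lip; jar, palette and marker are within 20 mm of where they were (all of step 2 and velocity of joint flap between -0.05 and 0.05 rad/s and x of flap_edge in the frame of lip_edge above 0.008 m and z of flap_edge in the frame of lip_edge below 0.001 m and distance of each of water_jar, palette, marker from where it was at the start of the episode below 0.02 m); the robot touches nothing.
It fails at once if the flap is pinched or pulled: its inner face is pressed by the fingers with more than 2 N (contact force between the fingers and flap_c3 above 2 N).
It fails at once if the water jar is lifted or shifted by more than 20 mm (distance of water_jar from where it was at the start of the episode above 0.02 m).
It fails at once if the palette is lifted or shifted by more than 20 mm (distance of palette from where it was at the start of the episode above 0.02 m).
It fails at once if the marker is lifted or shifted by more than 20 mm (distance of marker from where it was at the start of the episode above 0.02 m).
It also fails if it takes over 40 s, if anything falls off the work surface, if the arm or the gripper's body presses on something with over 40 N, if the wrist force passes 120 N, or if a joint passes its speed limit or range.

## Working session

There is one attempt and no reset: what is moved stays moved. The work goes in short steps, Python scripts to look and compute and a shell command to move; the robot and the scene stay as the last step left them, time stands still between calls to the robot, and variables do not carry over. Pictures are saved under pics/ and viewed, at most 10 in all, crops included, and the job is handed in when it is done.

```bash
mkdir -p pics; ls
cat > h.py <<'E'
import numpy as np,cv2
from scipy.spatial.transform import Rotation as R
from plant import env
def grab(n,f=None):
    p,d=env.get_image(n); c=env.camera_params(n)
    if f: cv2.imwrite('pics/'+f,p[:,:,::-1])
    np.savez(n+'.npz',p=p,d=d)
    return p,d,c
def cloud(d,c):
    K=np.array(c['K']);v,u=np.mgrid[:d.shape[0],:d.shape[1]]
    P=np.stack([(u-K[0,2])/K[0,0]*d,(v-K[1,2])/K[1,1]*d,d],-1)
    if 'xyz' in c:
        a=np.array(c['attitude']); M=R.from_quat(a).as_matrix() if a.shape==(4,) else a
        return P@M.T+np.array(c['xyz'])
    T=np.array(c['tool_from_camera']);o=env.get_obs()
    return (P@T[:3,:3].T+T[:3,3])@R.from_quat(o['tool_rot']).as_matrix().T+np.array(o['tcp_pos'])
E
python3 - <<'E'
from h import *
o=env.get_obs();print(o)
p,d,c=grab('top','top1.png');print(c)
p2,d2,c2=grab('scene','scene1.png');print(c2)
E
```

```text
pics
{'time_s': 0.0, 'qpos': array([ 1.14300007e+00,  2.38819204e-01, -1.42506768e-02,  1.31917587e+00,
        3.98760295e-06,  1.57083923e+00]), 'dq': array([ 0.00060103,  0.0011551 ,  0.00101571, -0.00023111,  0.00074862,
       -0.00026405]), 'joint_efforts': array([-2.97218685e-03, -5.38784802e+01,  3.46444309e+01,  1.80960854e-02,
       -1.86985349e-04,  3.40664303e-05]), 'tcp_pos': array([0.21764378, 0.47733741, 0.24165883]), 'tool_rot': array([ 2.12291705e-01,  9.77206072e-01, -7.07778116e-04, -1.55768713e-04]), 'wrist_force': array([ 1.00637539, -0.17779499,  0.42550483]), 'wrist_torque': array([-0.00956502, -0.02360478, -0.02105839]), 'grasp_force': 0.0, 'grip_width': 1.0001538372410046}
{'K': array([[385.47036377,   0.        , 281.99313669],
       [  0.        , 385.47036377, 217.42088633],
       [  0.        ,   0.        ,   1.        ]]), 'xyz': array([0.47020021, 0.05347312, 0.76557315]), 'attitude': array([-0.69555087,  0.71448104, -0.05395143,  0.05305725])}
{'K': array([[387.15797589,   0.        , 279.67369533],
       [  0.        , 387.15797589, 216.20450941],
       [  0.        ,   0.        ,   1.        ]]), 'xyz': array([1.03529811, 0.23948956, 0.47937454]), 'attitude': array([ 0.53133812,  0.73181658, -0.35198172, -0.24131547])}
```

View pics/top1.png

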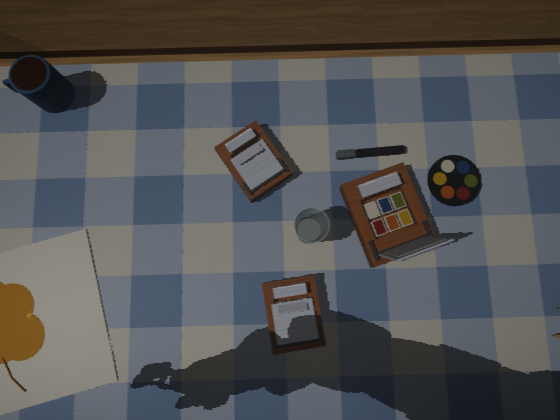

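View pics/scene1.png

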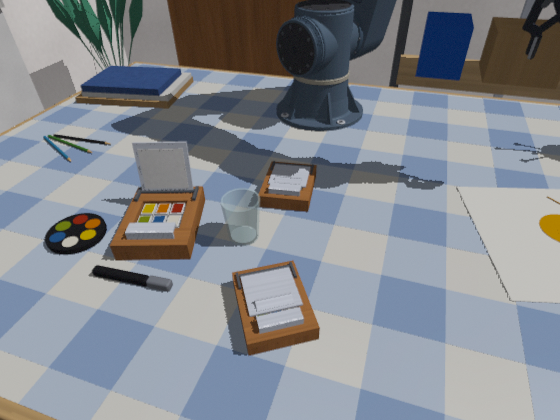

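The top view shows the open box at about (390,212), with the lip at (380,184) and the flap standing at (425,245). The jar is at (312,226), the palette at (455,180) and the marker at (370,152). Next I'll fit the box and flap from depth.

```bash
cat > m.py <<'E'
from h import *
c=env.camera_params('top');z=np.load('top.npz');P=cloud(z['d'],c);d=z['d'];hsv=cv2.cvtColor(z['p'],cv2.COLOR_RGB2HSV)
v,u=np.mgrid[:420,:560]
roi=(u>333)&(u<480)&(v>158)&(v<272)&(d>0)
# wooden rim: reddish, saturated, height ~36
w=roi&(hsv[...,1]>120)&(hsv[...,0]<15)&(abs(P[...,2]-.036)<.006)&(u<445)
print('rim n',w.sum(),'z',np.median(P[w][:,2]))
r=cv2.minAreaRect((P[w][:,:2]*1000).astype(np.float32));print(r, cv2.boxPoints(r))
l=roi&(abs(P[...,2]-.051)<.004)&(v<205)&(u<410)
r2=cv2.minAreaRect((P[l][:,:2]*1000).astype(np.float32));print('lip',l.sum(),np.median(P[l][:,2]),r2)
cs=env.camera_params('scene');s=np.load('scene.npz');Q=cloud(s['d'],cs)
v,u=np.mgrid[:420,:560]
f=(u>130)&(u<195)&(v>138)&(v<192)&(s['d']>0)&(Q[...,2]>.055)
F=Q[f];m=np.median(F,0);F=F[np.linalg.norm(F-m,axis=1)<.09]
ce=F.mean(0);U,S,V=np.linalg.svd(F-ce);n=V[2];n*=np.sign(n[0]);print('flap',len(F),ce,'n',n,S,'zmax',F[:,2].max(),F.min(0),F.max(0))
for nm,(a,b,c0,d0) in dict(jar=(290,205,335,245),pal=(425,152,484,208),mark=(333,143,408,162)).items():
    X=P[b:d0,a:c0].reshape(-1,3);X=X[X[:,2]>.008];print(nm,X.min(0),X.max(0))
E
python3 m.py
```

```text
rim n 2850 z 0.03559169831206371
((584.1487426757812, -153.10765075683594), (168.4659423828125, 131.41873168945312), 18.590246200561523) [[ 483.36282  -117.68013 ]
 [ 525.2588   -242.24178 ]
 [ 684.9347   -188.53517 ]
 [ 643.0387    -63.973526]]
lip 577 0.05067705574964132 ((638.2816772460938, -134.767822265625), (26.165687561035156, 80.81413269042969), 18.371082305908203)
flap 2274 [ 0.51525267 -0.17667936  0.09840328] n [0.93293255 0.31324066 0.17753069] [1.38537539 1.17241812 0.0626124 ] zmax 0.1387382898166371 [ 0.4884527  -0.22733034  0.05501875] [ 0.53783262 -0.1277523   0.13873829]
jar [ 0.47020021 -0.03253898  0.008048  ] [0.5937724  0.05347312 0.76557315]
pal [ 0.47020021 -0.34699001  0.00804406] [0.70410893 0.05347312 0.76557315]
mark [ 0.47020021 -0.20031016  0.00802256] [0.72719359 0.05347312 0.76557315]
```

```bash
python3 -m creep '[[[0,0,0,0,0,-0.86,1],[0,0,0,0,0,-0.86,1],[0,0,0,0,0,-0.86,1],[0,0,0,0,0,-0.86,1],[0,0,0,0,0,-0.86,1],[0,-1,0,0,0,0,1],[0,-1,0,0,0,0,1],[0,-1,0,0,0,0,1],[0,-1,0,0,0,0,1],[0,-1,0,0,0,0,1],[0,-1,0,0,0,0,1],[0,-1,0,0,0,0,1]]]' 30
cat > s.py <<'E'
from h import *
o=env.get_obs();p=np.array(o['tcp_pos']);a=np.radians(18.5)
B=np.array([[np.cos(a),np.sin(a)],[-np.sin(a),np.cos(a)]])
M=R.from_quat(o['tool_rot']).as_matrix()
print('t',o['time_s'],'box xy mm',(B@(p[:2]-[.584,-.153])*1000).round(1),'z',(p[2]*1000).round(1),'yang',np.degrees(np.arctan2(M[1,1],M[0,1])).round(1),'zax',M[:,2].round(3),'q',np.round(o['qpos'],2),'Fbox',(B@o['wrist_force'][:2]).round(1),o['wrist_force'][2].round(1),'g',round(o['grip_width'],3))
E
python3 s.py
```

```text
time_s: 1.6
tcp_pos: [0.2844, 0.2774, 0.2421]
tool_rot: [-0.161, 0.987, -0.0, -0.0]
wrist_force: [-0.7, -0.4, 0.2]
grip_width: -0.001
grasp_force: 0.0
t 1.6 box xy mm [-147.5  503.2] z 242.1 yang 108.5 zax [-0. -0. -1.] q [ 0.77  0.02 -0.27  1.28 -0.    0.45] Fbox [-0.8 -0.1] 0.2 g -0.001
```

```bash
python3 -m creep '[[[0,-1,0,0,0,0,1],[0,-1,0,0,0,0,1],[0,-1,0,0,0,0,1],[0,-1,0,0,0,0,1],[0,-1,0,0,0,0,1],[0,-1,0,0,0,0,1],[0,-1,0,0,0,0,1],[0,-1,0,0,0,0,1],[0,-1,0,0,0,0,1],[0,-1,0,0,0,0,1],[0,-1,0,0,0,0,1],[0,-1,0,0,0,0,1]]]'
python3 -m creep '[[[0,-1,0,0,0,0,1],[0,-1,0.3,0,0,0,1],[0,-1,1,0,0,0,1],[0,-1,1,0,0,0,1],[0,-0.8,1,0,0,0,1],[0,0,1,0,0,0,1],[0,0,0,0,0,0,1]]]'
python3 s.py
python3 - <<'E'
from h import *
p,d,c=grab('scene','s2.png')
cv2.imwrite('pics/s2c.png',cv2.resize(p[100:300,40:300,::-1],(780,600)))
E
```

```text
time_s: 3.1
tcp_pos: [0.3986, -0.0639, 0.2422]
tool_rot: [-0.161, 0.987, 0.0, -0.0]
wrist_force: [-0.1, 0.4, -0.8]
grip_width: 0.003
grasp_force: 0.0
time_s: 3.98
tcp_pos: [0.4425, -0.199, 0.1114]
tool_rot: [-0.16, 0.987, 0.001, -0.002]
wrist_force: [-0.5, 0.7, 0.4]
grip_width: 0.001
grasp_force: 0.0
t 3.975 box xy mm [-148.8    1.3] z 111.4 yang 108.5 zax [-0.005  0.002 -1.   ] q [-0.42  0.26 -0.34  0.98 -0.   -0.74] Fbox [-0.3  0.8] 0.4 g 0.001
```

View pics/s2c.png

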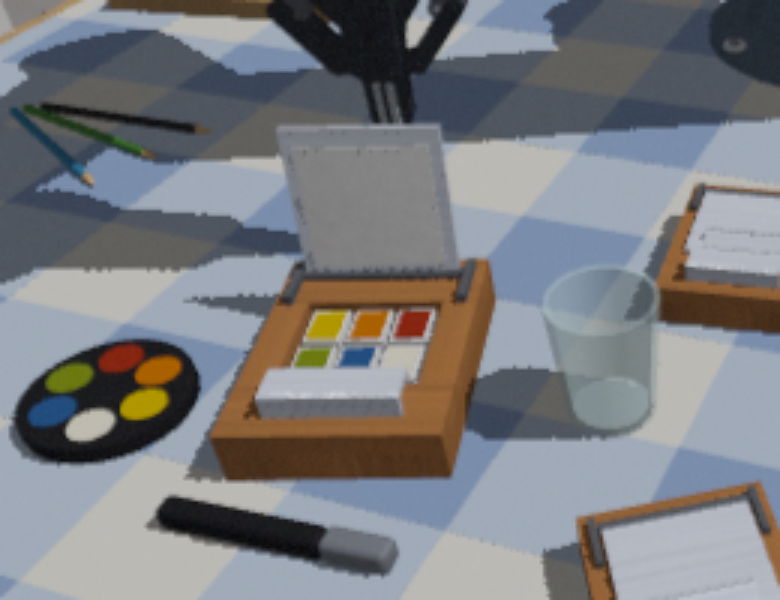

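The fingers are behind the flap, centred on it and clear of everything. I'll fold the flap by following an arc at r≈60 mm, which stays on the hinge side of the ledge.

```bash
python3 -m creep '[[[-0.64,0,0.04,0,0,0,1],[-0.64,0,0.04,0,0,0,1],[-0.32,0,0,0,0,0,1],[-0.31,0,0,0,0,0,1],[-0.35,0,0,0,0,0,1],[-0.35,0,0,0,0,0,1],[-0.33,0,0.08,0,0,0,1],[-0.33,0,0.13,0,0,0,1],[-0.28,0,0.2,0,0,0,1],[-0.27,0,0.23,0,0,0,1],[0,0,0,0,0,0,1]]]'
python3 s.py
python3 - <<'E'
from h import *
p,d,c=grab('scene')
cv2.imwrite('pics/s3c.png',cv2.resize(p[100:300,40:300,::-1],(780,600)))
E
```

```text
time_s: 5.4
tcp_pos: [0.553, -0.1628, 0.0908]
tool_rot: [-0.161, 0.987, 0.0, -0.001]
wrist_force: [-0.1, -0.1, 0.1]
grip_width: 0.001
grasp_force: 0.0
t 5.4 box xy mm [-32.5   0.5] z 90.8 yang 108.5 zax [-0.001  0.    -1.   ] q [-0.29  0.41 -0.16  1.   -0.   -0.61] Fbox [-0.1 -0. ] 0.1 g 0.001
```

View pics/s3c.png

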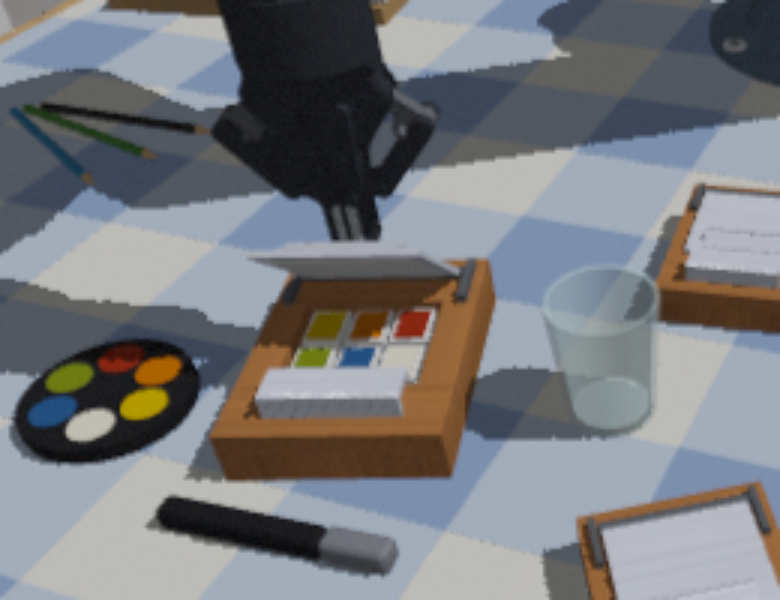

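The flap is folding, now at about 40°, with the tip on its outer face and nothing else touched. I'll keep going down.

```bash
python3 -m creep '[[[-0.16,0,0.3,0,0,0,1],[-0.14,0,0.31,0,0,0,1],[-0.1,0,0.33,0,0,0,1],[-0.04,0,0.2,0,0,0,1],[0,0,0.15,0,0,0,1],[0,0,0,0,0,0,1],[0,0,0,0,0,0,1]]]'
python3 s.py
```

```text
time_s: 6.32
tcp_pos: [0.5651, -0.159, 0.0531]
tool_rot: [-0.161, 0.987, 0.0, -0.0]
wrist_force: [-0.6, -0.2, 1.1]
grip_width: -0.002
grasp_force: 0.3
t 6.325 box xy mm [-19.8   0.3] z 53.1 yang 108.5 zax [-0.001 -0.    -1.   ] q [-0.27  0.46 -0.18  0.92 -0.   -0.6 ] Fbox [-0.6 -0. ] 1.1 g -0.002
```

```bash
python3 -m creep '[[[0,0,0.04,0,0,0,1],[0,0,0.03,0,0,0,1],[0,0,0,0,0,0,1],[0,0,0,0,0,0,1]]]'
python3 s.py
```

```text
time_s: 6.82
tcp_pos: [0.5653, -0.159, 0.0516]
tool_rot: [-0.161, 0.987, -0.0, 0.0]
wrist_force: [-3.4, 0.9, 6.3]
grip_width: 0.002
grasp_force: 3.9
t 6.825 box xy mm [-19.7   0.2] z 51.6 yang 108.5 zax [ 0. -0. -1.] q [-0.27  0.47 -0.19  0.92 -0.   -0.6 ] Fbox [-2.9  2. ] 6.3 g 0.002
```

It's down against the stop at 6 N. Now I'll push forward along the plate.

```bash
python3 -m creep '[[[-0.15,0,0,0,0,0,1],[-0.15,0,0,0,0,0,1],[-0.15,0,0,0,0,0,1],[-0.15,0,0,0,0,0,1],[-0.15,0,0,0,0,0,1],[-0.15,0,0,0,0,0,1],[-0.15,0,0,0,0,0,1],[-0.1,0,0,0,0,0,1],[0,0,0,0,0,0,1]]]'
python3 s.py
```

```text
time_s: 7.95
tcp_pos: [0.5974, -0.1484, 0.0514]
tool_rot: [-0.16, 0.987, -0.0, -0.001]
wrist_force: [-4.6, -1.8, 6.9]
grip_width: -0.003
grasp_force: 3.8
t 7.95 box xy mm [14.2  0.1] z 51.4 yang 108.5 zax [-0.001 -0.001 -1.   ] q [-0.24  0.51 -0.11  0.95 -0.   -0.57] Fbox [-4.9 -0.2] 6.9 g -0.003
```

```bash
python3 -m creep '[[[-0.1,0,0,0,0,0,1],[-0.1,0,0,0,0,0,1],[0,0,0,0,0,0,1]]]'
python3 s.py
python3 -m creep '[[[-0.1,0,0,0,0,0,1],[0,0,0,0,0,0,1]]]'
python3 s.py
```

```text
time_s: 8.32
tcp_pos: [0.6015, -0.147, 0.051]
tool_rot: [-0.16, 0.987, -0.001, -0.002]
wrist_force: [-9.0, -5.0, 9.5]
grip_width: 0.002
grasp_force: 8.7
t 8.325 box xy mm [18.5  0.1] z 51.0 yang 108.4 zax [-0.004 -0.002 -1.   ] q [-0.24  0.52 -0.1   0.96 -0.   -0.56] Fbox [-10.1  -1.9] 9.5 g 0.002
time_s: 8.57
tcp_pos: [0.6017, -0.1468, 0.0506]
tool_rot: [-0.16, 0.987, -0.001, -0.005]
wrist_force: [-19.1, -7.3, 14.1]
grip_width: 0.001
grasp_force: 14.3
t 8.575 box xy mm [18.8  0.3] z 50.6 yang 108.4 zax [-0.009 -0.003 -1.   ] q [-0.24  0.52 -0.09  0.97 -0.01 -0.56] Fbox [-20.4  -0.8] 14.1 g 0.001
```

The stop is reached: x = 18.8 mm (about 19 expected), with the force jumping to 20 N. I'll release and rise away.

```bash
python3 -m creep '[[[0.1,0,-0.1,0,0,0,1],[0.07,0,-0.15,0,0,0,1],[0.1,0,-0.3,0,0,0,1],[0.1,0,-0.6,0,0,0,1],[0,0,-1,0,0,0,1],[0,0,-1,0,0,0,1],[0.5,0,-1,0,0,0,1],[1,0,-1,0,0,0,1],[1,0,-0.5,0,0,0,1],[1,0,0,0,0,0,1],[1,0,0,0,0,0,1],[0,0,0,0,0,0,1]]]'
python3 s.py
python3 - <<'E'
from h import *
p,d,c=grab('scene')
cv2.imwrite('pics/s4c.png',cv2.resize(p[100:300,40:300,::-1],(780,600)))
Q=cloud(d,c)
p,d,c=grab('top');P=cloud(d,c)
cv2.imwrite('pics/t4c.png',cv2.resize(p[120:290,290:490,::-1],(700,595)))
E
```

```text
time_s: 10.07
tcp_pos: [0.4669, -0.1919, 0.2222]
tool_rot: [-0.16, 0.987, -0.001, 0.001]
wrist_force: [0.2, 0.4, -0.2]
grip_width: 0.0
grasp_force: 0.0
t 10.075 box xy mm [-123.4    0.3] z 222.2 yang 108.4 zax [ 0.002 -0.001 -1.   ] q [-0.39  0.21 -0.1   1.26 -0.   -0.71] Fbox [0.3 0.4] -0.2 g 0.0
```

View pics/s4c.png

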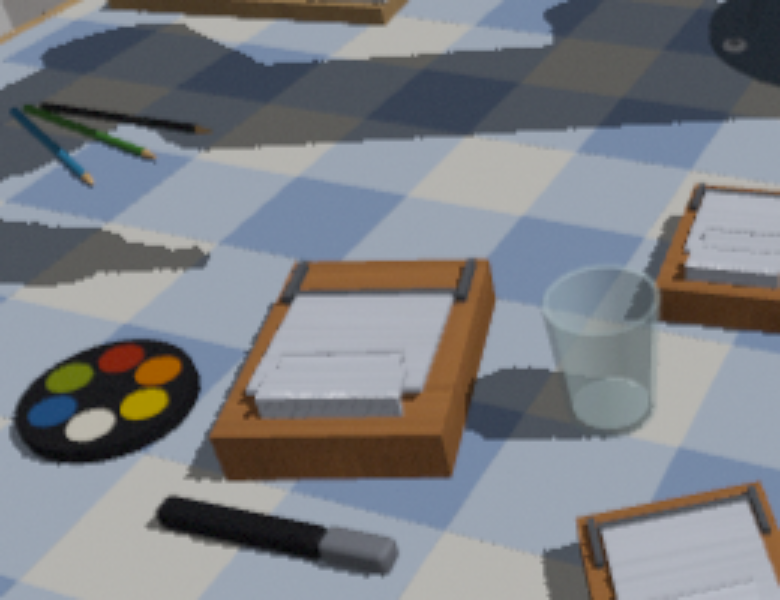

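The flap lies flat and is tucked under the lip, with the hinge well forward. The jar, palette and marker are unmoved and the arm is clear. Handing in.

```bash
python3 -c "
from plant import env
print(env.finish_job())"
```

```text
the job is handed in; nothing more can be done
None
```

The watercolour box is closed: the flap is folded down and pushed to its forward stop under the lip, the arm is clear, and the jar, palette and marker look unmoved; the job is handed in, but no verdict came back.

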